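# Snap the steam dome onto the display engine and hold it home

## Task

The model train's controller has been left turned up: turn its speed knob fully anticlockwise to the off stop first. Then take the brass steam dome from the bench (the tall one with straight sides and a rounded top, not the bell or the flat sandbox lid) and press it straight down onto the split stud on top of the engine's boiler until it clicks and sits fully home, firmly but without ramming it. Do not let up after the click: keep pushing it down with about 10 N and finish while still holding it pressed like that, without knocking the engine or disturbing the other things on the bench.

Things in the scene. Friction and masses are not known exactly. Their poses are not given: they have to be found in the camera images.
- railway: Display railway, fixed: plywood board 170 x 500 mm, 12 thick, with brass track along it, a green tank engine (270 long, 96 wide) and a log wagon. Origin: centre of the board's underside, on the bench; z up, y along the track towards the engine's chimney end (to the robot's left within 0.15 rad), x across the track. Tallest: chimney (185 mm above the bench) and cab roof (181).
- dome_seat: Boss on the boiler that the dome sits on: flat dark disc 34 mm across, fixed to the railway. Origin: centre of its top, 150 mm above the bench; axes as railway. Across the track (x) nothing beside it is as high. Along it: chimney, 29 mm wide, centre 83 mm towards +y; valve 12 wide, 10 above boss level, 45 mm towards -y; cab roof edge, 31 above boss level, 55 mm towards -y.
- stud_tip (a point): Tip of the white split snap stud on the boss's axis, 17 mm above it: 14 mm across here, widening to 4 sprung barbs 23 across at 6 mm above the boss. A dome within 2 mm of the axis centres itself. As its underside goes from 9 to 5 mm above the boss the push rises to 8-14 N, then drops sharply (click; it even tugs down), then rises stiffly as the dome meets the boss.
- dome: Brass steam dome: straight round wall 33 mm across (straight from 5 to 26 mm above its underside, foot rim 35), rounded top, 40 tall, about 60 g, hollow below (mouth 19 across, 21 deep). Origin: centre of its underside; z its axis, up; any turn about z is right. Stands mouth down on the bench at one of 3 places shared with sandbox lid and bell, 100 mm or more from them.
- speed_knob (a joint): Angle of the controller's speed knob, rad: 0 is off, at its fully anticlockwise end stop seen from above; it grows clockwise to 4.7. It starts between 0.6 and 1.35, turns against 0.04 N m of friction and stays where it is left.
- speed_knob_grip (a point): On the knob's vertical axis at the height to grip, 94 mm above the bench. The knob: black disc 44 mm across with an upright bar (42 long, 14 thick); this point is 7 mm below the bar's top, 23 above the disc. Turns with the knob: x along the bar (white pointer line at -x), z up. It is on a black train controller, 120 x 160 mm, 57 tall, fixed on the bench.
- sandbox: Bystander, to be left alone: a low wide brass sandbox lid with a thin stem (42 mm across, 26 mm tall). Origin at its underside (for the lying tools: below the middle of their length).
- bell: Bystander, to be left alone: a small brass bell standing mouth down (33 mm across its mouth, waisted, 42 mm tall). Origin at its underside (for the lying tools: below the middle of their length).
- screwdriver: Bystander, to be left alone: a screwdriver with a wooden handle, 150 mm long, lying down. Origin at its underside (for the lying tools: below the middle of their length).
- oil: Bystander, to be left alone: a small oil bottle, 34 mm across, 85 mm tall. Origin at its underside (for the lying tools: below the middle of their length).
- jar: Bystander, to be left alone: a glass screw jar with a steel lid, 52 mm across, 55 mm tall. Origin at its underside (for the lying tools: below the middle of their length).
- brush: Bystander, to be left alone: a dusting brush, 170 mm long, lying down. Origin at its underside (for the lying tools: below the middle of their length).
- parts_tray: Bystander, to be left alone: a shallow steel parts tray, 90 x 130 x 22 mm. Origin at its underside (for the lying tools: below the middle of their length).
Things that resemble listed ones, but are neither listed nor needed, are in the scene too. Leave any pink look-alike of the dome alone.

How it is judged:
By the outcome, as a careful person would: the job done as asked, in the order asked, and still so for the second after the job is handed in, while the arm keeps its last pose, push and grip.
It also fails if it takes over 72 s, if anything falls off the work surface, if the arm or the gripper's body presses on something with over 40 N, if the wrist force passes 120 N, or if a joint passes its speed limit or range.

## Robot

A 6-joint arm with a two-finger parallel gripper is mounted at the origin on the work surface. World frame = base frame: x ahead of the robot, y to its left, z up, the work surface at z = 0. Lengths are in m, angles in degrees, forces in N, time in s.
With the tool pointing down it reaches from about 0.325 to 0.85 m from the base axis. Payload 4.4 kg.
Tool frame: the origin (TCP) lies between the finger pads; the fingertips stand 19 mm ahead of it and the grasp point (between the pads) is the TCP (robot.tip_extent is the distance from the TCP to the fingertips, in m); z points along the fingers, y is the line along which they close (so a half turn about z gives the same grasp; the last joint's range is limited). The gripper opens to 94 mm and grips with 3 to 60 N. Pads are 16 mm wide; open, the fingers measure 119 mm over their backs; the gripper's body (75 mm by 177 mm) begins 78 mm behind the grasp point.
Start: joints at [65.919, 11.837, 88.321, -0, 79.842, -8.623], TCP at [0.153, 0.554, 0.224] pointing down, gripper open.
Joint ranges: [-156.59, 156.59], [-49.26, 127.26], [12.9, 141.05], [-63.56, 243.56], [4.71, 150.69], [-161.64, 161.64]. Speed limits (degrees/s): [159.86, 159.86, 180, 180, 180, 180].

## Interface

Orientations are given as [roll, pitch, yaw] about the fixed x, y, z axes, in that order (R = Rz(yaw) Ry(pitch) Rx(roll)).
In Python, from bench import robot gives the robot as it stands.
- The arm moves only by the tool jog_arm, never from a script. Its argument "motion" is text: rows parted by semicolons, each of 7 numbers parted by spaces: the closure, from -1 (fully open) to 1 (shut), then the shift along the tool's x, y, z as a fraction of full scale, then the turn, a rotation vector about the tool's x, y, z as a fraction of full scale. In form: hand tx ty tz ax ay az; .... A call has 1 to 8 rows; each row is the pose to reach, as a shift and turn from the pose commanded when the call began, along the tool's axes at that moment, turning the shorter way round; what a row does not reach only later rows make up. Full scale, the value 1, is 500 mm for a shift and pi rad for a turn. A row lasts 1/10 s, in which the tool goes at most 50 mm and 8.59 degrees, less where a joint would pass 70% of its speed; a pose out of reach is approached as far as the arm can. A call with a number of a shift or a turn outside -1 to 1 is refused whole. A call with a gripper value outside its range is refused whole. The fingers move at their own pace and stop on an object; "force" is the grip in N (left out, the last holds). Time passes only in rows, so rows that repeat a pose let the fingers close. It gives the time, the measured TCP pose, the force, the opening and the grip force at its end, in the units of the state.
- robot.state(): the state, without advancing time (a new reading comes with each control period).
- robot.get_image(name): name is "side" or "top"; returns a dict with "pixels" (480x640x3 uint8, red, green, blue), "fov_y" (degrees; the focal length in pixels is half the picture's height over the tangent of half this angle, whatever the lens; pixels are square), "cx", "cy" (the principal point, pixels), "extrinsics" (4x4, takes a point from world to camera coordinates). Camera axes: x right, y down, z forward; pixel columns grow to the right and rows downward; lengths in m; the calibration is good to about 2 mm. A picture is of the moment at which its call begins. There is no depth.
- robot.hand_in(): hands the job in; it is judged then, once.
The state is a dict: "time": time; "q": joint angles; "dq": joint speeds; "tau": joint torques, N m; "ee_pos": TCP position; "eef_rot": TCP orientation; "wrist_force": force on the tool from outside, world axes, zero at the start; "ft_torque": the same for the moment, N m; "opening": finger opening in m; "grip_force": force on a finger pad.
Only numpy, scipy, OpenCV 4.12 (cv2) and the standard library are available. Lean on these libraries where they do the work, as an engineer would, in place of code of your own. Each camera call takes 0.05 s, during which the arm holds its last target. There are 200 camera calls.

## Working session

There is one attempt and no reset: what is moved stays moved. The work goes in short steps, Python scripts to look and compute and a tool call to move; the robot and the scene stay as the last step left them, time stands still between calls to the robot, and variables do not carry over. Pictures are saved under pics/ and viewed, at most 10 in all, crops included, and the job is handed in when it is done.

Besides the shell and the picture viewer there is one more tool, called after "Call:" in YAML: its name, and indented under it one key for each argument. jog_arm: Moves the arm, as the interface text tells. Its arguments: {"type":"object","properties":{"motion":{"type":"string"},"force":{"type":"number"}},"required":["motion"]}

```bash
mkdir -p pics
cat > h.py <<'E'
import numpy as np, cv2
from bench import robot
def shot(n,f=None):
    im=robot.get_image(n)
    if f: cv2.imwrite('pics/'+f,im['pixels'][:,:,::-1])
    return im
def ray(im,u,v):
    f=240/np.tan(np.radians(im['fov_y'])/2); E=np.array(im['extrinsics'])
    R,t=E[:3,:3],E[:3,3]
    d=R.T@np.array([(u-im['cx'])/f,(v-im['cy'])/f,1]); return -R.T@t,d/np.linalg.norm(d)
def plane(im,u,v,z):
    o,d=ray(im,u,v); return o+d*(z-o[2])/d[2]
def proj(im,p):
    f=240/np.tan(np.radians(im['fov_y'])/2); E=np.array(im['extrinsics'])
    c=E[:3,:3]@np.array(p)+E[:3,3]; return np.array([im['cx']+f*c[0]/c[2],im['cy']+f*c[1]/c[2]])
def tri(a,ua,b,ub):
    o1,d1=ray(a,*ua);o2,d2=ray(b,*ub)
    s=np.linalg.lstsq(np.c_[d1,-d2],o2-o1,rcond=None)[0]
    p,q=o1+s[0]*d1,o2+s[1]*d2; return (p+q)/2,np.linalg.norm(p-q)
E
python3 - <<'E'
from h import *
import pickle
a=shot('top','top0.png');b=shot('side','side0.png')
pickle.dump((a,b),open('im0.pkl','wb'))
for i in (a,b): print(i['fov_y'],i['cx'],i['cy'],ray(i,320,240))
print(robot.state())
E
```

```text
44.83988234788546 316.05329074571034 231.87073925312225 (array([0.36880539, 0.07104125, 1.66881266]), array([ 0.05211976,  0.00345064, -0.99863488]))
50.0742988669052 327.84412932493814 239.39127586162783 (array([0.43268647, 0.83866908, 0.85848221]), array([ 0.06684279, -0.71755435, -0.69328767]))
{'time': 0.1, 'q': array([ 6.59177138e+01,  1.18796765e+01,  8.83946452e+01,  2.62374872e-04,
        7.98417188e+01, -8.62158120e+00]), 'dq': array([ 0.01781562, -0.23404429, -0.25818886,  0.09421597, -0.09030175,
        0.02820126]), 'tau': array([-1.00330421e-03, -3.71863639e+01, -2.82294685e+01,  7.00556603e-02,
        3.11210321e-02, -3.82342716e-05]), 'ee_pos': array([0.15299792, 0.55356813, 0.22342011]), 'eef_rot': array([-1.79885309e+02, -1.76506152e-02,  1.64539231e+02]), 'wrist_force': array([-0.23366697,  0.0558062 , -0.28364365]), 'ft_torque': array([ 0.0199146 ,  0.06213581, -0.01662784]), 'grip_force': 0.0, 'opening': 0.09394965510087079}
```

View pics/top0.png

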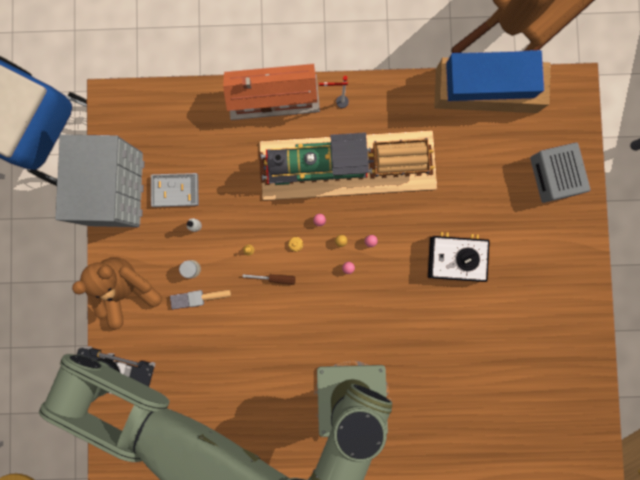

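View pics/side0.png

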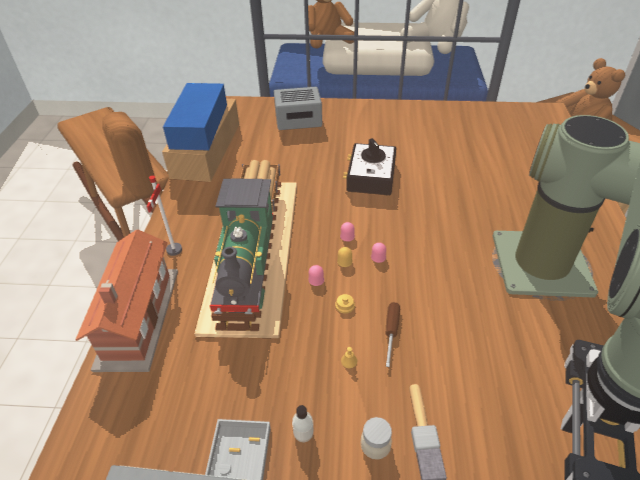

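The top view has three brass candidates: (249,250) is narrow and waisted, so the bell; (295,244) is wide and low with a stem, so the sandbox lid; (342,240) has straight sides and a rounded top, so the dome. In the side view they are at (349,357), (345,303) and (345,257). The pink look-alikes stand around the dome. The stud is at (311,157) top / (238,232) side, and the knob at (467,259) top / (374,153) side. I'll confirm with one enlarged crop.

Run:
```python
from h import *
import pickle
a,b=pickle.load(open('im0.pkl','rb'))
def c(i,u,v,w,h,W,H): return cv2.resize(i['pixels'][v-h//2:v+h//2,u-w//2:u+w//2,::-1],(W,H),interpolation=cv2.INTER_CUBIC)
# b: scale5 80x60; 
row1=np.hstack([c(b,345,300,100,150,200,300),c(b,350,257,75,75,300,300),c(a,345,243,75,75,300,300)])
row2=np.hstack([c(a,311,157,50,60,250,300),c(b,238,232,50,60,250,300),c(a,463,259,60,60,300,300)])
cv2.imwrite('pics/c1.png',np.vstack([row1,row2]))
def blobs(i,box):
    p=i['pixels'];h=cv2.cvtColor(p,cv2.COLOR_RGB2HSV)
    m=((h[:,:,0]>=19)&(h[:,:,0]<=32)&(h[:,:,1]>130)&(h[:,:,2]>70)).astype(np.uint8)
    x0,y0,x1,y1=box; k=np.zeros_like(m);k[y0:y1,x0:x1]=m[y0:y1,x0:x1]
    n,l,s,ce=cv2.connectedComponentsWithStats(k)
    for j in range(1,n):
        if s[j,4]>15: print(s[j],ce[j].round(1))
blobs(a,(235,210,400,280));print();blobs(b,(300,230,400,380))
```

```text
[337 236   9   9  49] [341.4 239.6]
[290 238  12  12 106] [295.8 243.3]
[244 247   9   7  42] [248.  249.5]

[339 247  10   8  55] [343.2 250.3]
[337 294  16  13 129] [345.1 300.3]
[345 352   6   6  19] [347.  354.5]
```

View pics/c1.png

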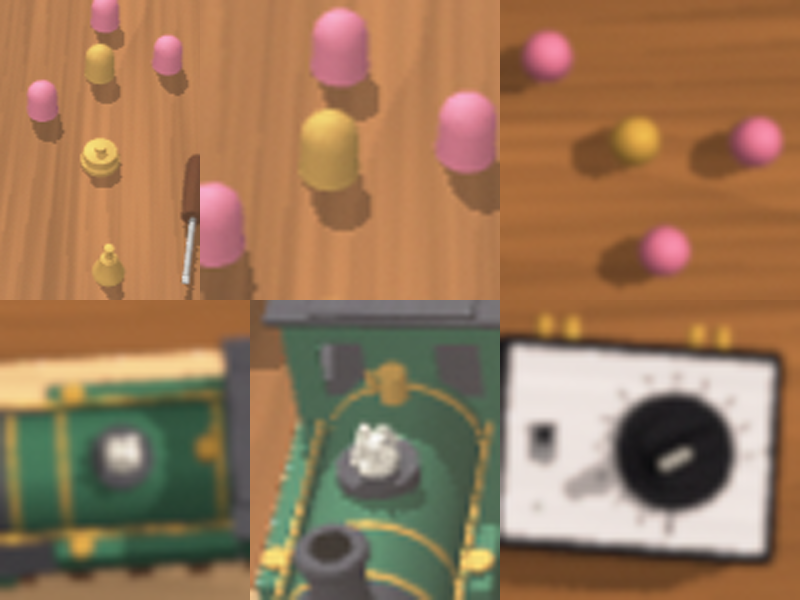

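The crop confirms that the dome is the brass piece at side (345,257) / top (342,240). It has straight walls and a rounded top, with pink ones around it. The white stud is at about (310.5,157) top / (238,231) side. The knob's white pointer line runs through about (468,259) in the top view. Next I'll measure them.

Run:
```python
from h import *
import pickle
a,b=pickle.load(open('im0.pkl','rb'))
def mask(i,u,v,w,fn):
    p=i['pixels'];h=cv2.cvtColor(p,cv2.COLOR_RGB2HSV).astype(int)
    m=fn(h[...,0],h[...,1],h[...,2]).astype(np.uint8);k=np.zeros_like(m)
    k[v-w:v+w,u-w:u+w]=m[v-w:v+w,u-w:u+w]
    n,l,s,c=cv2.connectedComponentsWithStats(k)
    j=1+np.argmax(s[1:,4]);ys,xs=np.nonzero(l==j);return s[j],c[j],np.c_[xs,ys].astype(float)
br=lambda h,s,v:(h>=17)&(h<=32)&(s>120)&(v>50)
for i,(u,v),n in((a,(342,240),'top'),(b,(345,257),'side')):
    h=cv2.cvtColor(i['pixels'],cv2.COLOR_RGB2HSV)
    print(n);print(h[v,u-12:u+13,0],h[v,u-12:u+13,1])
    s,c,_=mask(i,u,v,14,br);print(s,c)
wh=lambda h,s,v:(s<60)&(v>130)
st=mask(a,311,157,10,wh);ss=mask(b,238,232,12,wh);print('stud',st[:2],ss[:2])
p=tri(a,st[1],b,ss[1]);print('stud tri',p)
print('stud top z.160',plane(a,*st[1],.160),'side',plane(b,*ss[1],.160))
bl=lambda h,s,v:(v<75)
k=mask(a,467,259,16,bl);print('disc',k[:2])
for z in(.064,.071):print(z,plane(a,*k[1],z))
def cc(i,u,v,r,S):
    g=i['pixels'][v-r:v+r,u-r:u+r,::-1].astype(float);return cv2.resize(np.clip(g*2.2,0,255).astype(np.uint8),(S,S),interpolation=cv2.INTER_CUBIC)
cv2.imwrite('pics/k1.png',np.hstack([cc(a,467,259,18,400),cc(b,374,152,20,400)]))
```

```text
top
[13 13 13 13 15 16 18 18 19 19 19 19 20 20 20 19 18 16 14 13 13 13 13 13
 13] [165 167 164 167 166 170 173 174 174 174 174 173 171 171 173 173 172 170
 167 164 165 166 166 165 166]
[335 235  12  12 108] [340.97222222 240.21296296]
side
[13 13 13 13 15 17 18 18 18 18 18 18 18 18 18 18 18 18 18 14 13 13 13 13
 13] [137 139 139 139 139 143 142 142 143 142 142 144 143 141 142 141 143 143
 140 142 139 140 139 139 139]
[337 247  15  20 247] [344.41700405 256.68421053]
stud (array([307, 154,   8,   7,  48], dtype=int32), array([310.35416667, 156.97916667])) (array([233, 226,  11,  12,  97], dtype=int32), array([237.59793814, 231.75257732]))
stud tri (array([0.66754151, 0.09512421, 0.15514675]), np.float64(0.0007838306353317369))
stud top z.160 [0.66618861 0.09499712 0.16      ] side [0.66632491 0.10022367 0.16      ]
disc (array([457, 248,  22,  23, 369], dtype=int32), array([467.28184282, 258.91056911]))
0.064 [ 0.38834201 -0.32641175  0.064     ]
0.071 [ 0.38825679 -0.32467811  0.071     ]
```

View pics/k1.png

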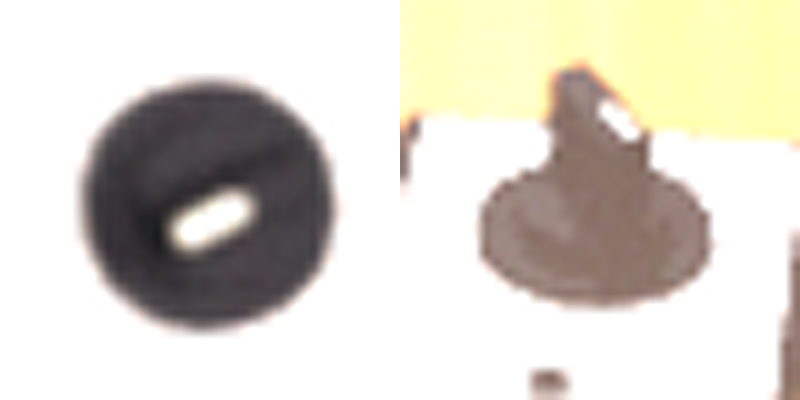

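The top crop shows the white pointer line running up to the right, with its centre at about (468,260.5). It lies on the lower-left half of the bar, so the pointer points to +y/-x. The side crop, with the line at about (375.5,143.5) on the near right of the bar, agrees.

Run:
```python
from h import *
import pickle
a,b=pickle.load(open('im0.pkl','rb'))
print('disc',tri(a,(467.3,258.9),b,(373.3,154.8)))
print('line',tri(a,(467.7,260.1),b,(375.6,143.4)))
p0=plane(a,465.2,261.4,.101);p1=plane(a,470.6,258.5,.101);d=p0-p1
print('line pts',p0,p1,'pointer dir deg',np.degrees(np.arctan2(d[1],d[0])))
print('dome top-view',plane(a,341,240.3,.02),'side',plane(b,344.4,256.7,.018),tri(a,(341,240.3),b,(344.4,256.7)))
# railway direction from board edges (top): light corners
g=cv2.cvtColor(a['pixels'],cv2.COLOR_RGB2HSV)
```

```text
disc (array([ 0.38902195, -0.32776968,  0.05886899]), np.float64(0.0011815355696868184))
line (array([ 0.38520036, -0.31810221,  0.10160107]), np.float64(0.001072202588013755))
line pts [ 0.38138784 -0.31136809  0.101     ] [ 0.38872728 -0.32617732  0.101     ] pointer dir deg 116.36299849620191
dome top-view [0.45220989 0.01722201 0.02      ] side [0.45416854 0.02077295 0.018     ] (array([0.45339048, 0.01700319, 0.01405699]), np.float64(0.0017583137885844257))
```

```bash
cat >> h.py <<'E'
from scipy.spatial.transform import Rotation as Ro
def go(pos,yaw):
    s=robot.state();R=Ro.from_euler('xyz',s['eef_rot'],degrees=True)
    T=Ro.from_euler('xyz',[180,0,yaw],degrees=True)
    d=R.inv().apply(np.array(pos)-s['ee_pos'])/.5; w=(R.inv()*T).as_rotvec()/np.pi
    print(f"t {s['time']:.1f}",'shift',d.round(4),'turn',w.round(4),'rows',max(abs(np.linalg.norm(d)*10),np.linalg.norm(w)*180/8.59).round(1))
E
python3 - <<'E'
from h import *
go((.43,.12,.24),164.54);go((.43,.12,.24),115);go((.389,-.3275,.20),115)
E
```

```text
t 0.1 shift [-0.7651 -0.6881 -0.032 ] turn [-0.0006 -0.0001 -0.    ] rows 10.3
t 0.1 shift [-0.7651 -0.6881 -0.032 ] turn [-6.000e-04  2.000e-04  2.752e-01] rows 10.3
t 0.1 shift [-0.9247 -1.5724  0.0497] turn [-6.000e-04  2.000e-04  2.752e-01] rows 18.2
```

Call:
jog_arm:
  motion: "-1 -0.59 -0.53 -0.03 0 0 0.275;-1 -0.59 -0.53 -0.03 0 0 0.275;-1 -0.59 -0.53 -0.03 0 0 0.275;-1 -0.59 -0.53 -0.03 0 0 0.275;-1 -0.59 -0.53 -0.03 0 0 0.275;-1 -0.59 -0.53 -0.03 0 0 0.275;-1 -0.59 -0.53 -0.03 0 0 0.275;-1 -0.59 -0.53 -0.03 0 0 0.275"
  force: 20

```text
time: 0.9
ee_pos: [0.3674, 0.2182, 0.2393]
eef_rot: [180.0, 0.0, 115.0]
wrist_force: [0.7, 0.5, -0.7]
opening: 0.0939
grip_force: 0.0
```

Run:
```python
from h import *
print(robot.state()['ee_pos'],robot.state()['eef_rot'])
go((.43,.0,.22),115);go((.389,-.3275,.20),115)
```

```text
[0.36738759 0.21815397 0.23930767] [1.79999742e+02 2.29987249e-03 1.15029941e+02]
t 0.9 shift [-0.4483 -0.0711  0.0386] turn [0.     0.     0.0002] rows 4.6
t 0.9 shift [-1.0071 -0.4226  0.0787] turn [0.     0.     0.0002] rows 10.9
```

Call:
jog_arm:
  motion: "-1 -0.7 -0.29 0.04 0 0 0;-1 -0.7 -0.29 0.04 0 0 0;-1 -0.7 -0.29 0.04 0 0 0;-1 -0.7 -0.29 0.04 0 0 0;-1 -0.7 -0.29 0.04 0 0 0;-1 -0.7 -0.29 0.04 0 0 0;-1 -0.7 -0.29 0.04 0 0 0;-1 -0.7 -0.29 0.04 0 0 0"

```text
time: 1.7
ee_pos: [0.3831, -0.1614, 0.2191]
eef_rot: [-180.0, 0.0, 114.9]
wrist_force: [0.1, -0.2, -0.7]
opening: 0.0941
grip_force: 0.0
```

Call:
jog_arm:
  motion: "-1 -0.307 -0.133 0.04 0 0 0;-1 -0.307 -0.133 0.04 0 0 0;-1 -0.307 -0.133 0.04 0 0 0;-1 -0.307 -0.133 0.04 0 0 0;-1 -0.307 -0.133 0.04 0 0 0;-1 -0.307 -0.133 0.04 0 0 0;-1 -0.307 -0.133 0.04 0 0 0"

```text
time: 2.4
ee_pos: [0.3886, -0.3238, 0.1994]
eef_rot: [180.0, -0.1, 115.1]
wrist_force: [0.3, 0.8, -0.7]
opening: 0.0939
grip_force: 0.0
```

Run:
```python
from h import *
a=shot('top');s=robot.state();print(s['ee_pos'],s['eef_rot'],s['wrist_force'])
go((.389,-.3275,.094),115)
```

```text
[ 0.38865324 -0.3237696   0.19957577] [ 1.79986067e+02 -2.83729786e-02  1.15151112e+02] [-0.09975134 -0.44820494 -0.24023939]
t 2.5 shift [-0.0072 -0.0026  0.2111] turn [ 0.0001 -0.0002  0.0008] rows 2.1
```

Call:
jog_arm:
  motion: "-1 -0.007 -0.003 0.06 0 0 0;-1 -0.007 -0.003 0.12 0 0 0;-1 -0.007 -0.003 0.17 0 0 0;-1 -0.007 -0.003 0.2 0 0 0;-1 -0.007 -0.003 0.211 0 0 0;-1 -0.007 -0.003 0.211 0 0 0;-0.5 -0.007 -0.003 0.211 0 0 0;0 -0.007 -0.003 0.211 0 0 0"

```text
time: 3.25
ee_pos: [0.3894, -0.3299, 0.0954]
eef_rot: [180.0, 0.2, 115.1]
wrist_force: [-0.1, 0.2, 0.8]
opening: 0.0816
grip_force: 0.0
```

Call:
jog_arm:
  motion: "0.5 0 0 0 0 0 0;1 0 0 0 0 0 0;1 0 0 0 0 0 0;1 0 0 0 0 0 0;1 0 0 0 0 0 0;1 0 0 0 0 0 0;1 0 0 0 0 0 0;1 0 0 0 0 0 0"
  force: 20

```text
time: 4.05
ee_pos: [0.3885, -0.3294, 0.0939]
eef_rot: [-180.0, -0.0, 115.0]
wrist_force: [-1.5, -0.8, 0.7]
opening: 0.0173
grip_force: 2.8
```

Run:
```python
from h import *
s=robot.state();print({k:np.round(s[k],4) for k in('ee_pos','eef_rot','wrist_force','ft_torque','opening','grip_force')})
```

```text
{'ee_pos': array([ 0.3885, -0.3294,  0.0939]), 'eef_rot': array([-1.799874e+02, -5.700000e-03,  1.150461e+02]), 'wrist_force': array([-1.4898, -0.8444,  0.7142]), 'ft_torque': array([-5.067e-01,  8.916e-01,  5.000e-04]), 'opening': np.float64(0.0173), 'grip_force': np.float64(2.8465)}
```

Call:
jog_arm:
  motion: "1 0.003 0 0 0 0 0;1 0.003 0 0 0 0 0;1 0.003 0 0 0 0 0;1 0.003 0 0 0 0 0"

```text
time: 4.45
ee_pos: [0.387, -0.33, 0.0939]
eef_rot: [-179.8, 0.2, 115.1]
wrist_force: [-3.1, -5.9, -2.0]
opening: 0.0133
grip_force: 20.0
```

```bash
cat >> h.py <<'E'
def st():
    s=robot.state();print({k:np.round(s[k],3).tolist() for k in('time','ee_pos','eef_rot','wrist_force','ft_torque','opening','grip_force')})
E
python3 - <<'E'
from h import *
st()
E
```

```text
{'time': 4.45, 'ee_pos': [0.387, -0.33, 0.094], 'eef_rot': [-179.816, 0.157, 115.066], 'wrist_force': [-3.144, -5.864, -1.963], 'ft_torque': [-1.023, 0.568, 0.001], 'opening': 0.013, 'grip_force': 19.996}
```

Call:
jog_arm:
  motion: "1 0.003 0 0 0 0 -0.03;1 0.003 0 0 0 0 -0.06;1 0.003 0 0 0 0 -0.09;1 0.003 0 0 0 0 -0.12;1 0.003 0 0 0 0 -0.15;1 0.003 0 0 0 0 -0.165;1 0.003 0 0 0 0 -0.165"

```text
time: 5.15
ee_pos: [0.3874, -0.3294, 0.0939]
eef_rot: [-179.8, 0.2, 144.8]
wrist_force: [0.8, -7.2, -5.5]
opening: 0.0132
grip_force: 20.0
```

Run:
```python
from h import *
st()
```

```text
{'time': 5.15, 'ee_pos': [0.387, -0.329, 0.094], 'eef_rot': [-179.761, 0.222, 144.799], 'wrist_force': [0.79, -7.222, -5.516], 'ft_torque': [-1.274, 0.001, 0.033], 'opening': 0.013, 'grip_force': 19.999}
```

Call:
jog_arm:
  motion: "1 0 0 0 0 0 -0.02;1 0 0 0 0 0 -0.04;1 0 0 0 0 0 -0.06;1 0 0 0 0 0 -0.08;1 0 0 0 0 0 -0.08"

```text
time: 5.65
ee_pos: [0.3876, -0.3291, 0.094]
eef_rot: [-179.7, 0.2, 159.2]
wrist_force: [0.3, -6.1, -4.6]
opening: 0.0138
grip_force: 20.0
```

Run:
```python
from h import *
st()
```

```text
{'time': 5.65, 'ee_pos': [0.388, -0.329, 0.094], 'eef_rot': [-179.746, 0.166, 159.21], 'wrist_force': [0.284, -6.078, -4.645], 'ft_torque': [-1.142, 0.02, 0.015], 'opening': 0.014, 'grip_force': 19.999}
```

Call:
jog_arm:
  motion: "1 0 0 0 0 0 -0.015;1 0 0 0 0 0 -0.03;1 0 0 0 0 0 -0.03"

```text
time: 5.95
ee_pos: [0.3876, -0.329, 0.094]
eef_rot: [-179.7, 0.1, 164.6]
wrist_force: [0.5, -5.9, -5.9]
opening: 0.0139
grip_force: 20.0
```

Run:
```python
from h import *
st()
a=shot('top','top1.png');b=shot('side','side1.png')
def cc(i,u,v,r,S):
    g=i['pixels'][v-r:v+r,u-r:u+r,::-1];return cv2.resize(g,(S,S),interpolation=cv2.INTER_CUBIC)
cv2.imwrite('pics/k2.png',np.hstack([cc(a,467,259,30,400),cc(b,374,152,40,400)]))
```

```text
{'time': 5.95, 'ee_pos': [0.388, -0.329, 0.094], 'eef_rot': [-179.748, 0.138, 164.59], 'wrist_force': [0.452, -5.879, -5.855], 'ft_torque': [-1.072, -0.056, 0.011], 'opening': 0.014, 'grip_force': 19.999}
```

View pics/k2.png

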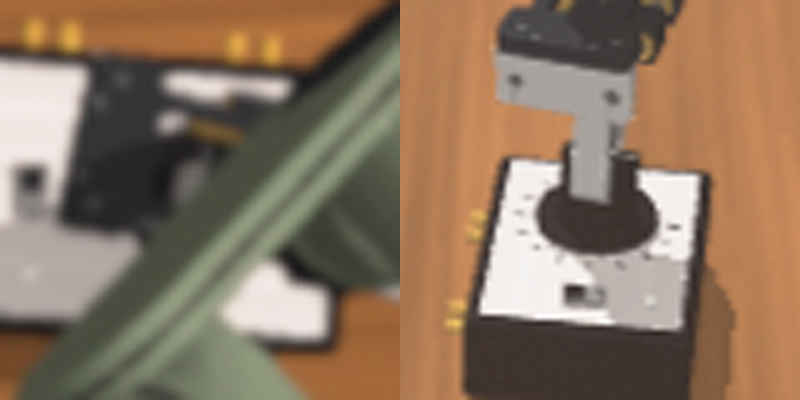

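The side crop shows the finger on the near face of the bar, and the bar has turned with the hand (bar around (373,153)). The stop hasn't been felt yet, so I'll keep turning.

Call:
jog_arm:
  motion: "1 0 0 0 0 0 -0.02;1 0 0 0 0 0 -0.04;1 0 0 0 0 0 -0.05;1 0 0 0 0 0 -0.05"

```text
time: 6.45
ee_pos: [0.3877, -0.3288, 0.0939]
eef_rot: [-179.8, 0.1, 173.6]
wrist_force: [1.7, -5.7, -4.6]
opening: 0.0137
grip_force: 20.0
```

Run:
```python
from h import *
st()
```

```text
{'time': 6.45, 'ee_pos': [0.388, -0.329, 0.094], 'eef_rot': [-179.753, 0.096, 173.578], 'wrist_force': [1.701, -5.688, -4.607], 'ft_torque': [-0.958, -0.119, 0.068], 'opening': 0.014, 'grip_force': 19.999}
```

Call:
jog_arm:
  motion: "1 0 0 0 0 0 -0.015;1 0 0 0 0 0 -0.025;1 0 0 0 0 0 -0.025"

```text
time: 6.75
ee_pos: [0.3875, -0.3288, 0.094]
eef_rot: [-179.8, 0.1, 178.0]
wrist_force: [0.0, -5.2, -4.2]
opening: 0.0145
grip_force: 20.8
```

Run:
```python
from h import *
st()
```

```text
{'time': 6.75, 'ee_pos': [0.388, -0.329, 0.094], 'eef_rot': [-179.766, 0.072, 177.978], 'wrist_force': [0.021, -5.248, -4.15], 'ft_torque': [-1.025, 0.014, -0.413], 'opening': 0.015, 'grip_force': 20.833}
```

The wrist torque jumped to -0.41 N m while turning at a yaw of about 178°, so this is the off stop. I'll release and lift, then verify.

Call:
jog_arm:
  motion: "0.4 0 0 0 0 0 0;-0.2 0 0 0 0 0 0;-0.5 0 0 0 0 0 0;-0.5 0 0 0 0 0 0;-0.5 0 0 -0.05 0 0 0;-0.5 0 0 -0.12 0 0 0;-0.5 0 0 -0.2 0 0 0;-0.5 0 0 -0.25 0 0 0"

```text
time: 7.55
ee_pos: [0.3882, -0.3273, 0.2221]
eef_rot: [-179.8, 0.2, 178.1]
wrist_force: [-0.2, -0.4, 1.0]
opening: 0.0697
grip_force: 0.0
```

Run:
```python
from h import *
st()
go((.453,.0175,.15),52)
```

```text
{'time': 7.55, 'ee_pos': [0.388, -0.327, 0.222], 'eef_rot': [-179.838, 0.157, 178.064], 'wrist_force': [-0.232, -0.44, 0.983], 'ft_torque': [-0.019, 0.024, 0.065], 'opening': 0.07, 'grip_force': 0.0}
t 7.5 shift [-0.1059  0.694   0.1426] turn [5.000e-04 1.500e-03 7.004e-01] rows 14.7
```

Call:
jog_arm:
  motion: "-1 -0.106 0.694 0.05 0 0 0.37;-1 -0.106 0.694 0.05 0 0 0.37;-1 -0.106 0.694 0.05 0 0 0.37;-1 -0.106 0.694 0.05 0 0 0.37;-1 -0.106 0.694 0.05 0 0 0.37;-1 -0.106 0.694 0.05 0 0 0.37;-1 -0.106 0.694 0.05 0 0 0.37;-1 -0.106 0.694 0.05 0 0 0.37"

```text
time: 8.35
ee_pos: [0.4514, 0.0148, 0.1944]
eef_rot: [180.0, 0.0, 117.5]
wrist_force: [-0.4, -0.9, -0.4]
opening: 0.0939
grip_force: 0.0
```

Call:
jog_arm:
  motion: "-1 0 0 0 0 0 0.33;-1 0 0 0 0 0 0.33;-1 0 0 0 0 0 0.33;-1 0 0 0 0 0 0.33;-1 0 0 0 0 0 0.33;-1 0 0 0 0 0 0.33;-1 0 0 0 0 0 0.33;-1 0 0 0 0 0 0.33"

```text
time: 9.15
ee_pos: [0.4513, 0.0129, 0.1944]
eef_rot: [-180.0, -0.0, 58.4]
wrist_force: [0.7, -1.0, -0.3]
opening: 0.0938
grip_force: 0.0
```

Run:
```python
from h import *
st()
go((.453,.0175,.12),52)
a=shot('top');b=shot('side')
def cc(i,u,v,r,S,g=1):
    q=np.clip(i['pixels'][v-r:v+r,u-r:u+r,::-1]*float(g),0,255).astype(np.uint8);return cv2.resize(q,(S,S),interpolation=cv2.INTER_CUBIC)
cv2.imwrite('pics/k3.png',np.hstack([cc(a,467,259,30,400,1.5),cc(b,345,230,80,400)]))
```

```text
{'time': 9.15, 'ee_pos': [0.451, 0.013, 0.194], 'eef_rot': [-179.996, -0.004, 58.423], 'wrist_force': [0.683, -0.964, -0.297], 'ft_torque': [-0.063, 0.122, -0.048], 'opening': 0.094, 'grip_force': 0.0}
t 9.2 shift [ 0.0096 -0.0019  0.1488] turn [-0.     -0.      0.0357] rows 1.5
```

View pics/k3.png

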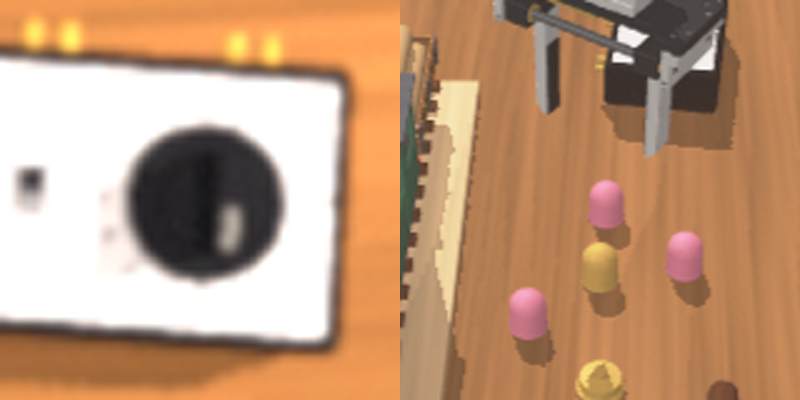

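The pointer line now points straight down in the top view (around (471,263)), i.e. to about 177° and square to the controller, which fits the off stop. The hand is above the dome, which still stands at side (345,257), clear of the pink ones. Now I'll descend onto it.

Call:
jog_arm:
  motion: "-1 0.01 -0.002 0.08 0 0 0.036;-1 0.01 -0.002 0.16 0 0 0.036;-1 0.01 -0.002 0.23 0 0 0.036;-1 0.01 -0.002 0.28 0 0 0.036;-1 0.01 -0.002 0.31 0 0 0.036;-1 0.01 -0.002 0.33 0 0 0.036;-1 0.01 -0.002 0.34 0 0 0.036;-1 0.01 -0.002 0.34 0 0 0.036"

```text
time: 10.05
ee_pos: [0.4532, 0.0175, 0.0242]
eef_rot: [-180.0, 0.0, 52.0]
wrist_force: [0.2, -0.1, -0.7]
opening: 0.0939
grip_force: 0.0
```

Run:
```python
from h import *
st()
go((.453,.0175,.0225),52)
```

```text
{'time': 10.05, 'ee_pos': [0.453, 0.018, 0.024], 'eef_rot': [-179.981, 0.011, 51.954], 'wrist_force': [0.241, -0.063, -0.722], 'ft_torque': [-0.099, 0.133, 0.017], 'opening': 0.094, 'grip_force': 0.0}
t 10.1 shift [-0.0003 -0.0003  0.0035] turn [-0.0001  0.0001 -0.0003] rows 0.0
```

Call:
jog_arm:
  motion: "-0.5 0 0 0.003 0 0 0;0 0 0 0.003 0 0 0;0.2 0 0 0.003 0 0 0;0.3 0 0 0.003 0 0 0;0.35 0 0 0.003 0 0 0;0.4 0 0 0.003 0 0 0;0.5 0 0 0.003 0 0 0;1 0 0 0.003 0 0 0"
  force: 10

```text
time: 10.85
ee_pos: [0.4531, 0.0176, 0.0228]
eef_rot: [-180.0, 0.0, 51.9]
wrist_force: [-1.0, 0.1, 0.3]
opening: 0.0334
grip_force: 3.7
```

Call:
jog_arm:
  motion: "1 0 0 0 0 0 0;1 0 0 0 0 0 0;1 0 0 0 0 0 0;1 0 0 0 0 0 0"
  force: 40

```text
time: 11.25
ee_pos: [0.453, 0.0176, 0.0228]
eef_rot: [-180.0, 0.0, 51.9]
wrist_force: [-1.0, -0.0, 1.8]
opening: 0.0326
grip_force: 40.0
```

Run:
```python
from h import *
st()
```

```text
{'time': 11.25, 'ee_pos': [0.453, 0.018, 0.023], 'eef_rot': [-179.975, 0.009, 51.911], 'wrist_force': [-1.01, -0.017, 1.789], 'ft_torque': [0.043, 0.256, 0.078], 'opening': 0.033, 'grip_force': 40.0}
```

Call:
jog_arm:
  motion: "1 0 0 -0.02 0 0 0;1 0 0 -0.08 0 0 0;1 0 0 -0.16 0 0 0;1 0 0 -0.26 0 0 0;1 0 0 -0.36 0 0 0;1 0 0 -0.43 0 0 0;1 0 0 -0.46 0 0 0;1 0 0 -0.46 0 0 0"

```text
time: 12.05
ee_pos: [0.4553, 0.0172, 0.2567]
eef_rot: [179.6, -0.2, 51.9]
wrist_force: [0.0, 0.4, -1.6]
opening: 0.0324
grip_force: 40.0
```

Run:
```python
from h import *
st()
go((.667,.0953,.25),93)
```

```text
{'time': 12.05, 'ee_pos': [0.455, 0.017, 0.257], 'eef_rot': [179.592, -0.22, 51.915], 'wrist_force': [0.038, 0.394, -1.571], 'ft_torque': [-0.083, 0.155, 0.033], 'opening': 0.032, 'grip_force': 39.999}
t 12.1 shift [0.3841 0.2368 0.0167] turn [ 0.0026 -0.0004 -0.2283] rows 4.8
```

Call:
jog_arm:
  motion: "1 0.06 0.04 0.01 0 0 -0.04;1 0.13 0.08 0.01 0 0 -0.08;1 0.2 0.12 0.01 0 0 -0.12;1 0.27 0.16 0.01 0 0 -0.16;1 0.33 0.2 0.01 0 0 -0.2;1 0.37 0.23 0.01 0 0 -0.228;1 0.385 0.237 0.01 0 0 -0.228;1 0.385 0.237 0.01 0 0 -0.228"

```text
time: 12.85
ee_pos: [0.6647, 0.0962, 0.2456]
eef_rot: [-179.8, -0.0, 92.9]
wrist_force: [1.0, 0.5, -0.0]
opening: 0.0329
grip_force: 40.0
```

Call:
jog_arm:
  motion: "1 0 0 0 0 0 0;1 0 0 0 0 0 0;1 0 0 0 0 0 0"

```text
time: 13.15
ee_pos: [0.6645, 0.0956, 0.2483]
eef_rot: [180.0, 0.0, 92.9]
wrist_force: [-0.2, -0.5, -1.1]
opening: 0.0327
grip_force: 40.0
```

Run:
```python
from h import *
st()
go((.667,.0953,.20),93)
a=shot('top','top3.png');b=shot('side','side3.png')
def cc(i,u,v,r,S,g=1):
    q=np.clip(i['pixels'][v-r:v+r,u-r:u+r,::-1]*float(g),0,255).astype(np.uint8);return cv2.resize(q,(S,S),interpolation=cv2.INTER_CUBIC)
s=robot.state();p=s['ee_pos']
print('tcp proj',proj(b,p),'underside',proj(b,p-[0,0,.0228]))
cv2.imwrite('pics/s3.png',np.hstack([cc(a,311,157,40,400),cc(b,238,210,40,400)]))
```

```text
{'time': 13.15, 'ee_pos': [0.664, 0.096, 0.248], 'eef_rot': [179.996, 0.005, 92.902], 'wrist_force': [-0.187, -0.473, -1.13], 'ft_torque': [-0.049, 0.011, -0.036], 'opening': 0.033, 'grip_force': 39.999}
t 13.2 shift [-0.0008  0.005   0.0966] turn [ 0.      0.     -0.0005] rows 1.0
tcp proj [232.62911479 195.83160317] underside [234.28630337 205.10821479]
```

View pics/s3.png

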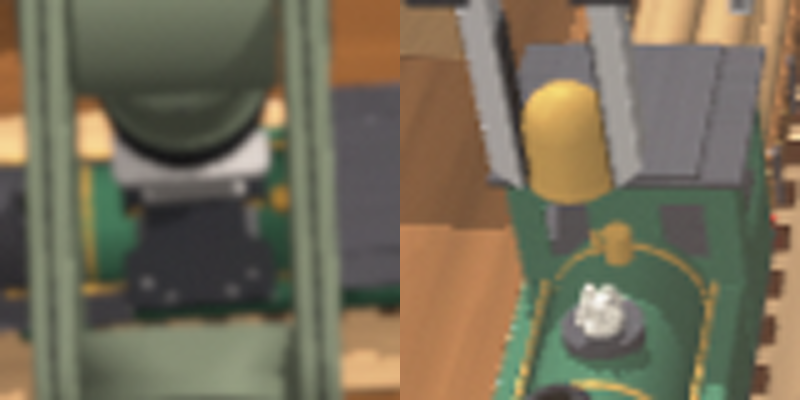

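The side crop shows the dome held level between the fingers (brass from about (222,186) to (240,210)), with the stud at (238,232) and the boss below it. I'll use this view to check the dome against the stud, so that the camera bias cancels out.

Run:
```python
from h import *
b=shot('side');pix=b['pixels'];s=robot.state();p=s['ee_pos'];und=p-[0,0,.0228]
h=cv2.cvtColor(pix,cv2.COLOR_RGB2HSV).astype(int)
m=(h[...,0]>=15)&(h[...,0]<=32)&(h[...,1]>110)
t=np.linspace(0,2*np.pi,181)
def ring(c,r,z): return np.array([proj(b,c+[r*np.cos(k),r*np.sin(k),z]) for k in t])
H=np.vstack([ring(und,.0175,0),ring(und,.0175,.003),ring(und,.0165,.005),ring(und,.0165,.026)])
print('dome pred: bottom v',H[:,1].max(),'at u',H[H[:,1].argmax(),0])
hull=cv2.convexHull(H.astype(np.float32))[:,0]
for v in range(194,214,2):
    xs=np.nonzero(m[v,215:246])[0]+215
    c=np.vstack([hull,hull[:1]]);cr=[c[i,0]+(v-c[i,1])/(c[i+1,1]-c[i,1])*(c[i+1,0]-c[i,0]) for i in range(len(c)-1) if (c[i,1]-v)*(c[i+1,1]-v)<0]
    print(v,(xs.min()-.5,xs.max()+.5) if len(xs) else None,'pred',np.round([min(cr),max(cr)],1) if cr else None)
for u in (230,233,236): print('col',u,'hue',h[204:216,u,0],h[204:216,u,2])
c=np.array([.667,.0953,.150]);R=ring(c,.017,0);print('boss pred u',R[:,0].min(),R[:,0].max(),'v',R[:,1].min(),R[:,1].max())
B=np.vstack([ring(c,.0115,.006),ring(c,.007,.017)]);print('stud pred u',B[:,0].min(),B[:,0].max(),'v',B[:,1].min(),B[:,1].max())
g=pix.astype(int)
for v in (236,238,240):print(v,'R-G',(g[v,226:252,0]-g[v,226:252,1]),'V',h[v,226:252,2])
for u in(236,238,240):print(u,(g[222:248,u,0]-g[222:248,u,1]),h[222:248,u,2])
print(h[230,228:248,1],h[230,228:248,2])
```

```text
dome pred: bottom v 211.12432980910108 at u 232.783224248394
194 (np.float64(221.5), np.float64(237.5)) pred [223.8 241.3]
196 (np.float64(221.5), np.float64(238.5)) pred [223.5 241.7]
198 (np.float64(222.5), np.float64(238.5)) pred [223.8 242.2]
200 (np.float64(222.5), np.float64(238.5)) pred [224.1 242.6]
202 (np.float64(223.5), np.float64(239.5)) pred [224.4 243.1]
204 (np.float64(223.5), np.float64(239.5)) pred [224.6 243.4]
206 (np.float64(223.5), np.float64(239.5)) pred [224.9 243.1]
208 (np.float64(224.5), np.float64(238.5)) pred [225.6 241.6]
210 (np.float64(228.5), np.float64(233.5)) pred [227.8 238.5]
212 None pred None
col 230 hue [ 19  19  18  18  18  18  18 174   0 175 174 175] [176 177 177 177 178 183 149  86  85  86  85  84]
col 233 hue [ 18  18  19  18  18  19  18 174   0   0   0 175] [164 166 165 166 167 173 142  87  87  86  86  86]
col 236 hue [19 18 18 18 18 19 47 68 67 65 66 49] [157 157 157 158 165 156 106 104 102 100 100 101]
boss pred u 229.8970075831294 246.84285556375502 v 228.0058072142427 239.5352750154744
stud pred u 232.22888879974573 243.7383443865449 v 
[... 808 characters left out ...]
-33  24  15] [111 110 111 109 126 212 205 213 229 215 196 203 225 226 211 131  86  86
  87  84 106 113 156 162 225 195]
238 [-29 -29 -27 -28 -23 -12   0   1   5   6   8   8   8   8   8   6   6   4
   5  -1 -27 -28 -43 -40   5  19] [108 109 106 108 118 181 218 247 237 226 194 187 192 208 196 134  87  86
  86  83 106 109 137 154 182 189]
240 [ 29 -19 -28 -28 -24  -9   8   7   7   8   7   8   8   9   7   6   5   5
   5  -2 -26 -28 -36 -41 -11  41] [160 111 108 107 116 170 179 180 158 200 216 204 209 195 173 105  86  85
  81  82 106 106 124 146 159 222]
[60 65 68 68 64 39 23 25 18 10 16 25 23 27 21 12 18 62 75 68] [ 93 102 108 108 111 130 215 218 229 243 237 193 158 168 149 132 126 132
 133 113]
```

Run:
```python
from h import *
go((.6655,.097,.193),93)
```

```text
t 13.3 shift [0.0025 0.0013 0.1107] turn [ 0.0001  0.     -0.0004] rows 1.1
```

Call:
jog_arm:
  motion: "1 0.003 0.001 0.02 0 0 0;1 0.003 0.001 0.045 0 0 0;1 0.003 0.001 0.07 0 0 0;1 0.003 0.001 0.09 0 0 0;1 0.003 0.001 0.104 0 0 0;1 0.003 0.001 0.11 0 0 0;1 0.003 0.001 0.11 0 0 0;1 0.003 0.001 0.11 0 0 0"

```text
time: 14.1
ee_pos: [0.6661, 0.0975, 0.1934]
eef_rot: [179.9, 0.0, 93.0]
wrist_force: [0.2, 0.1, -1.0]
opening: 0.0326
grip_force: 40.0
```

Run:
```python
from h import *
st()
b=shot('side','side4.png')
print('und',proj(b,robot.state()['ee_pos']-[0,0,.0228]))
q=b['pixels'][200:250,215:265,::-1];cv2.imwrite('pics/s4.png',cv2.resize(q,(600,600),interpolation=cv2.INTER_CUBIC))
```

```text
{'time': 14.1, 'ee_pos': [0.666, 0.097, 0.193], 'eef_rot': [179.941, 0.002, 92.95], 'wrist_force': [0.164, 0.132, -0.973], 'ft_torque': [-0.111, 0.077, 0.038], 'opening': 0.033, 'grip_force': 39.999}
und [237.20229037 226.82246584]
```

View pics/s4.png

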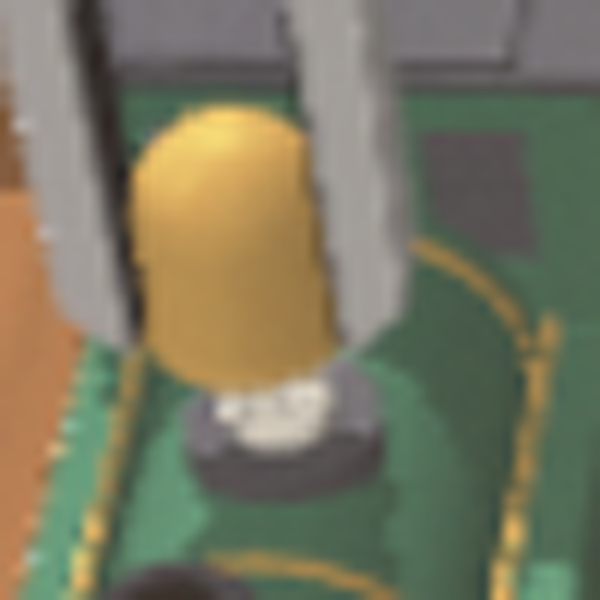

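The side crop shows the dome just above the stud: dome foot bottom at about (235,232), boss centre at about (238.4,234.4), stud at about (237.5,233.5). Relative to the axis the dome is roughly 1.1–1.7 mm too far to +x, and y is right. I'll correct x and lower slowly.

Call:
jog_arm:
  motion: "1 0 -0.0025 0 0 0 0;1 0 -0.0025 0.003 0 0 0;1 0 -0.0025 0.006 0 0 0;1 0 -0.0025 0.009 0 0 0;1 0 -0.0025 0.012 0 0 0;1 0 -0.0025 0.015 0 0 0;1 0 -0.0025 0.018 0 0 0;1 0 -0.0025 0.018 0 0 0"

```text
time: 14.95
ee_pos: [0.6642, 0.0976, 0.1835]
eef_rot: [-180.0, -0.0, 93.0]
wrist_force: [-0.6, 1.6, -1.3]
opening: 0.0328
grip_force: 40.0
```

Run:
```python
from h import *
st()
```

```text
{'time': 14.95, 'ee_pos': [0.664, 0.098, 0.184], 'eef_rot': [-179.967, -0.019, 92.953], 'wrist_force': [-0.608, 1.611, -1.277], 'ft_torque': [-0.017, 0.135, -0.004], 'opening': 0.033, 'grip_force': 39.999}
```

Call:
jog_arm:
  motion: "1 0 0 0.001 0 0 0;1 0 0 0.002 0 0 0;1 0 0 0.003 0 0 0;1 0 0 0.004 0 0 0;1 0 0 0.005 0 0 0;1 0 0 0.005 0 0 0"

```text
time: 15.55
ee_pos: [0.6646, 0.0977, 0.1819]
eef_rot: [180.0, -0.0, 93.0]
wrist_force: [-0.5, 0.7, 2.7]
opening: 0.0325
grip_force: 40.0
```

Run:
```python
from h import *
st()
```

```text
{'time': 15.55, 'ee_pos': [0.665, 0.098, 0.182], 'eef_rot': [179.965, -0.022, 92.958], 'wrist_force': [-0.516, 0.706, 2.677], 'ft_torque': [0.208, 0.281, -0.015], 'opening': 0.033, 'grip_force': 40.001}
```

Call:
jog_arm:
  motion: "1 0 0 0.001 0 0 0;1 0 0 0.002 0 0 0;1 0 0 0.003 0 0 0;1 0 0 0.004 0 0 0"

```text
time: 15.95
ee_pos: [0.6647, 0.0977, 0.1806]
eef_rot: [179.9, -0.0, 93.0]
wrist_force: [-3.1, 1.5, 7.1]
opening: 0.0328
grip_force: 40.0
```

Call:
jog_arm:
  motion: "1 0 0 0.001 0 0 0;1 0 0 0.002 0 0 0"

```text
time: 16.15
ee_pos: [0.6648, 0.0977, 0.1802]
eef_rot: [179.9, -0.0, 93.0]
wrist_force: [-3.6, 1.5, 9.3]
opening: 0.0327
grip_force: 40.0
```

Call:
jog_arm:
  motion: "1 0 0 0.001 0 0 0;1 0 0 0.002 0 0 0"

```text
time: 16.35
ee_pos: [0.6649, 0.0978, 0.1797]
eef_rot: [179.9, -0.0, 93.0]
wrist_force: [-3.8, 2.0, 10.5]
opening: 0.0323
grip_force: 40.0
```

Call:
jog_arm:
  motion: "1 0 0 0.001 0 0 0;1 0 0 0.002 0 0 0"

```text
time: 16.55
ee_pos: [0.6649, 0.0979, 0.1791]
eef_rot: [179.9, -0.0, 93.0]
wrist_force: [-4.1, 1.0, 12.1]
opening: 0.0326
grip_force: 40.0
```

Call:
jog_arm:
  motion: "1 0 0 0.001 0 0 0;1 0 0 0.002 0 0 0"

```text
time: 16.75
ee_pos: [0.6649, 0.0979, 0.1782]
eef_rot: [179.9, -0.0, 93.0]
wrist_force: [-4.7, 2.6, 11.5]
opening: 0.0327
grip_force: 40.0
```

Call:
jog_arm:
  motion: "1 0 0 0.001 0 0 0;1 0 0 0.002 0 0 0"

```text
time: 16.95
ee_pos: [0.6644, 0.098, 0.1756]
eef_rot: [180.0, -0.0, 93.0]
wrist_force: [-1.9, 1.7, -1.0]
opening: 0.0327
grip_force: 40.0
```

Call:
jog_arm:
  motion: "1 0 0 0 0 0 0;1 0 0 0 0 0 0"

```text
time: 17.15
ee_pos: [0.664, 0.0976, 0.1733]
eef_rot: [-179.9, -0.0, 93.0]
wrist_force: [-0.3, 1.4, -0.5]
opening: 0.0326
grip_force: 40.0
```

Clicked: the force dropped from 12 to about -1 N and the underside is near boss level. Now I'll build up the 10 N push.

Call:
jog_arm:
  motion: "1 0 0 0.001 0 0 0;1 0 0 0.002 0 0 0;1 0 0 0.002 0 0 0"

```text
time: 17.45
ee_pos: [0.6641, 0.0976, 0.173]
eef_rot: [-179.9, -0.0, 93.0]
wrist_force: [-1.5, 2.7, 0.1]
opening: 0.0324
grip_force: 40.0
```

Call:
jog_arm:
  motion: "1 0 0 0.001 0 0 0;1 0 0 0.002 0 0 0;1 0 0 0.002 0 0 0"

```text
time: 17.75
ee_pos: [0.6642, 0.0976, 0.1729]
eef_rot: [-180.0, -0.0, 93.0]
wrist_force: [-4.0, 3.1, 4.4]
opening: 0.0328
grip_force: 40.0
```

Call:
jog_arm:
  motion: "1 0 0 0.001 0 0 0;1 0 0 0.0025 0 0 0;1 0 0 0.0025 0 0 0;1 0 0 0.0025 0 0 0"

```text
time: 18.15
ee_pos: [0.6642, 0.0976, 0.1728]
eef_rot: [-180.0, -0.0, 93.0]
wrist_force: [-5.8, 2.8, 7.9]
opening: 0.0327
grip_force: 40.0
```

Call:
jog_arm:
  motion: "1 0 0 0 0 0 0;1 0 0 0 0 0 0"

```text
time: 18.35
ee_pos: [0.6642, 0.0977, 0.1729]
eef_rot: [-180.0, -0.0, 93.0]
wrist_force: [-5.7, 2.9, 8.8]
opening: 0.0328
grip_force: 40.0
```

Call:
jog_arm:
  motion: "1 0 0 0 0 0 0;1 0 0 0 0 0 0"

```text
time: 18.55
ee_pos: [0.6642, 0.0976, 0.1728]
eef_rot: [-180.0, -0.0, 93.0]
wrist_force: [-5.9, 4.1, 9.3]
opening: 0.0324
grip_force: 40.0
```

Call:
jog_arm:
  motion: "1 0.0005 -0.001 0 0 0 0;1 0.001 -0.002 0.0004 0 0 0;1 0.001 -0.002 0.0004 0 0 0"

```text
time: 18.85
ee_pos: [0.6641, 0.0976, 0.1729]
eef_rot: [179.9, 0.0, 93.0]
wrist_force: [-3.6, 1.8, 8.4]
opening: 0.0326
grip_force: 40.0
```

Call:
jog_arm:
  motion: "1 0 0 0 0 0 0;1 0 0 0 0 0 0"

```text
time: 19.05
ee_pos: [0.6641, 0.0976, 0.1729]
eef_rot: [179.9, 0.0, 93.0]
wrist_force: [-2.9, 2.9, 7.7]
opening: 0.0323
grip_force: 40.0
```

Call:
jog_arm:
  motion: "1 0 0 0 0 0 0;1 0 0 0 0 0 0"

```text
time: 19.25
ee_pos: [0.6641, 0.0976, 0.1728]
eef_rot: [179.9, 0.0, 93.0]
wrist_force: [-3.8, 2.4, 7.3]
opening: 0.0328
grip_force: 40.0
```

Call:
jog_arm:
  motion: "1 0 0 0 0 0 0;1 0 0 0 0 0 0"

```text
time: 19.45
ee_pos: [0.6641, 0.0977, 0.1729]
eef_rot: [179.9, 0.0, 92.9]
wrist_force: [-3.8, 2.1, 7.6]
opening: 0.033
grip_force: 40.0
```

Call:
jog_arm:
  motion: "1 0 0 0.0009 0 0 0;1 0 0 0.0009 0 0 0;1 0 0 0.0009 0 0 0"

```text
time: 19.75
ee_pos: [0.6641, 0.0977, 0.1729]
eef_rot: [179.9, 0.0, 93.0]
wrist_force: [-4.1, 2.6, 9.1]
opening: 0.0323
grip_force: 40.0
```

Call:
jog_arm:
  motion: "1 0 0 0 0 0 0;1 0 0 0 0 0 0"

```text
time: 19.95
ee_pos: [0.6641, 0.0976, 0.1729]
eef_rot: [179.9, 0.0, 93.0]
wrist_force: [-4.5, 2.7, 8.6]
opening: 0.0328
grip_force: 40.0
```

Call:
jog_arm:
  motion: "1 0 0 0 0 0 0;1 0 0 0 0 0 0"

```text
time: 20.15
ee_pos: [0.6641, 0.0976, 0.1728]
eef_rot: [179.9, 0.0, 93.0]
wrist_force: [-4.3, 2.2, 8.9]
opening: 0.0325
grip_force: 40.0
```

Run:
```python
from h import *
b=shot('side','side5.png');f=[]
for _ in range(5): shot('side');f.append(robot.state()['wrist_force'][2])
print(np.round(f,1))
cv2.imwrite('pics/s5.png',cv2.resize(b['pixels'][150:390,180:420,::-1],(600,600),interpolation=cv2.INTER_CUBIC))
```

```text
[9.9 9.4 9.  9.5 9.4]
```

View pics/s5.png

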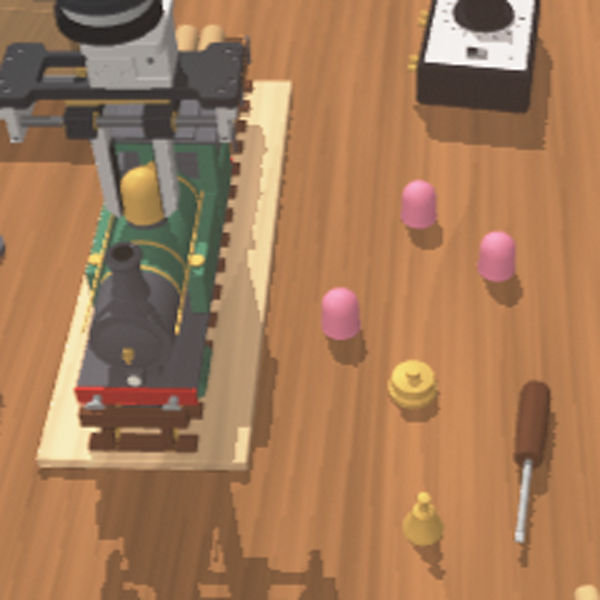

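The side view shows the dome sitting on the boss (around (237,228)), with the fingers still holding it. The bell, sandbox lid, screwdriver and pink pieces have not moved. The push is about 9.4 N as read, or about 10 N with the dome's weight, so I'm handing in.

```bash
python3 -c "
from bench import robot
print(robot.hand_in())"
```

```text
the job is handed in; nothing more can be done
None
```

The speed knob is at its off stop, and the dome clicked fully home on the stud; I handed the job in at about 20 s with the arm still pressing it down at about 10 N, and nothing else in view looked disturbed.

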